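# Clear the board and ready the knife

## Robot

A 6-joint arm with a two-finger parallel gripper is mounted at the origin on the work surface. World frame = base frame: x ahead of the robot, y to its left, z up, the work surface at z = 0. Lengths are in m, angles in degrees, forces in N, time in s.
With the tool pointing down it reaches from about 0.325 to 0.775 m from the base axis. Payload 9.3 kg.
Tool frame: the origin (TCP) lies at the very end of the fingers, on their centre line; the grasp point (between the pads) lies 19 mm behind it; z points along the fingers, y is the direction in which the jaws open and shut (so a half turn about z gives the same grasp; the last joint's range is limited). The gripper opens to 85 mm and grips with 20 to 120 N. Pads are 22 mm wide; open, the fingers measure 114 mm over their backs; the gripper's body (76 mm by 85 mm) begins 54 mm behind the grasp point. The pads swing forward as they close: fully open they stand 13 mm farther back than shut.
Start: joints at [-72.456, 14.817, 1.232, 76.415, 0, 81.257], TCP at [0.244, -0.493, 0.231] pointing down, gripper open.
Joint ranges: [-174.27, 174.27], [-52.1, 104.24], [-59.71, 78.15], [-110.17, 111.67], [-87.03, 83.33], [-180, 180]. Speed limits (degrees/s): [127.2, 127.2, 159.86, 180, 180, 180].

## Interface

Orientations are given as a 3x3 rotation matrix whose columns are the frame's x, y, z axes.
In Python, from station import env gives the robot as it stands.
- The arm moves only by the tool send_rows, never from a script. Its argument "rows" is one flat list of numbers, 6 for each row, row after row: the shift along the tool's x, y, z as a fraction of full scale, then the turn, a rotation vector about the tool's x, y, z as a fraction of full scale. In form: [x, y, z, ax, ay, az, x, y, z, ax, ay, az, ...]. A call has exactly 5 rows; each row is the pose to reach, as a shift and turn from the pose commanded when the call began, along the tool's axes at that moment; what a row does not reach only later rows make up. Full scale, the value 1, is 15 cm for a shift and 60 degrees for a turn. A row lasts 1/12 s, in which the tool goes at most 41.7 mm and 7.16 degrees, less where a joint would pass 70% of its speed; a pose out of reach is approached as far as the arm can. A call with a number of a shift or a turn outside -1 to 1 is refused whole. A call with a gripper value outside its range is refused whole. "grip" is the closure, from -1 (fully open) to 1 (shut), so that 0 is half open, set as the call begins (left out, the last holds). The fingers move at their own pace and stop on an object; the grip force is fixed at half the most. Time passes only in rows, so rows that repeat a pose let the fingers close, or fill a call up. It gives the time, the measured TCP pose, the force and the opening at its end, in the units of the state.
- env.observe(): the state, without advancing time (a new reading comes with each control period).
- env.grab_frame(name): name is "side" or "top"; returns a dict with "image" (384x512x3 uint8, red, green, blue), "range_z" (384x512 float32, m along the optical axis (not along the pixel's ray), 0 where there is no reading), "K" (3x3 intrinsics, pixels), "dist_coeffs" ([k1, k2, p1, p2, k3] as OpenCV has them; the pictures are not rectified), "rvec" (rotation vector, rad) and "tvec" (3), from world to camera coordinates, as OpenCV has them. Camera axes: x right, y down, z forward; pixel columns grow to the right and rows downward; lengths in m; the calibration is good to about 2 mm. A picture is of the moment at which its call begins.
- env.hand_in(): hands the job in, once; it reports no verdict.
The state is a dict: "t": time; "joint_positions": joint angles; "joint_velocities": joint speeds; "tau": joint torques, N m; "eef_pos": TCP position; "ee_rot": TCP orientation; "force": force on the tool from outside, world axes, zero at the start; "wrist_torque": the same for the moment, N m; "gripper_width": finger opening in m.
Only numpy, scipy, OpenCV 4.12 (cv2) and the standard library are available. Lean on these libraries where they do the work, as an engineer would, in place of code of your own. Each camera call takes 0.05 s, during which the arm holds its last target. There are 200 camera calls.

## Task

Get the cutting board ready for chopping: first take the garlic press off the board and lay it inside the open cutlery drawer. Then draw the larger of the two knives out of the knife block, turn it level with its edge down, and finish still holding it in the gripper, steady, with the middle of its blade over the board and about 10 cm above it. Leave the small knife, the mug and the pepper mill where they are.

Things in the scene. Friction and masses are not known exactly. Their poses are not given: they have to be found in the camera images.
- board: Fixed light-wood cutting board lying on the counter, 260 x 200 mm and 18 mm thick. Origin: centre of its underside (its top is at origin z + 18 mm). x along its 260 mm length, y along its 200 mm width, z up.
- press: Garlic press of bare aluminium, shut, lying flat on the board, 150 mm long (x -75 to +75), 0.16 kg. Two bar handles one above the other, 20 mm wide, together 22 tall, x -75 to +29 mm; chamber 26 wide, 26 tall, x +31 to +75. Origin: centre of the underside. x towards the chamber, y across, z up. Grip it across y by the handles near the origin.
- press_head (a point): Point in the press's chamber end: 70 mm along the press's +x, 11 mm above its underside.
- press_tail (a point): Point in the press's handle end: 70 mm along the press's -x, 11 mm above its underside.
- press_mid (a point): Middle of the press, 11 mm above the centre of its underside.
- cabinet: Fixed low wooden drawer unit standing on the counter, 260 mm deep (x), 220 mm wide (y), 76 mm high. Origin: on the counter under the middle of its open front; its own -x points out of that front, roughly towards the robot; z up. Its roof covers the part of the drawer that is still inside; only the part drawn out in front of its origin (x below 0) is open from above.
- drawer (a joint): How far the cabinet's drawer is drawn out along the cabinet's -x, in m: 0 shut, 0.18 fully out. It stands open (0.145 to 0.175) at the start, may stay so, and stays where it is (about 6 N moves it).
- drawer_floor (a point): Centre of the drawer's inner floor, 15 mm above the counter; moves with the drawer, axes as the cabinet's. Inside: x -110 to +110 mm, y -90 to +90; side walls rise 39 mm above this floor, the front panel 55 mm. The cabinet's roof covers x beyond (joint value - 117 mm), so the gap open from above runs from x = -110 to (joint value - 117) mm.
- block: Fixed dark-wood knife block, 150 mm wide (y), two equal slots at y = +40 and -40 mm (which knife is in which varies), 165 mm long, 6 wide, rising at 40 degrees towards the block's +x, which points roughly at the robot. Handles stick out of its slanted upper end; its upper long face lies 25 mm above the handles' centre line. Blades come out freely along the slope. Origin on the counter under its footprint.
- knife: Larger knife, 0.16 kg: black handle 115 mm long (x = 0 to 115), 28 high, 20 thick; steel blade 145 long (x = 0 to -145), 34 high, 3 thick. Origin: where blade and handle meet, on the handle's centre line; it balances within 15 mm of it. x along the handle away from the blade, y across the flat sides, z towards the back (spine); the cutting edge faces -z, 23 mm from the origin.
- knife_grip (a point): A good place to grip the larger knife, across its y: on the handle's centre line, 35 mm from the knife's origin along +x. In the block the knife's +x points up at 40 degrees and towards the robot, its spine (z) up and away from the robot; its blade is wholly in the slot, and is clear of it once the knife has moved 150 mm along its +x.
- blade_mid (a point): Middle of the larger knife's blade: 70 mm along the knife's -x, 6 mm below (-z) its origin.
- small_knife: The smaller knife in the other slot: black handle 80 mm long, 20 mm high, 15 mm thick, blade inside the block; origin and axes as for the larger knife. To be left in place.
- mug: White mug, 80 mm wide, 95 mm high, beyond the board. Origin: centre of its underside. To be left in place.
- mill: Dark wooden pepper mill, 56 mm wide, 162 mm high, beyond the board. Origin: centre of its underside. To be left in place.
Things that resemble listed ones, but are neither listed nor needed, are in the scene too. Several things have the shape of the mug; the one meant has the colours described above. What is shaped like the press but brown or yellow is not meant.

How it is judged:
By the outcome, as a careful person would: the job done as asked, in the order asked, and still so for the second after the job is handed in, while the arm keeps its last pose, push and grip.
It also fails if it takes over 58 s, if anything falls off the work surface, if the arm or the gripper's body presses on something with over 40 N, if the wrist force passes 120 N, or if a joint passes its speed limit or range.

## Working session

There is one attempt and no reset: what is moved stays moved. The work goes in short steps, Python scripts to look and compute and a tool call to move; the robot and the scene stay as the last step left them, time stands still between calls to the robot, and variables do not carry over. Pictures are saved under pics/ and viewed, about 8 in all and at most 12, crops included, and the job is handed in when it is done.

Besides the shell and the picture viewer there is one more tool, called after ">>>" by a JSON object that holds its "method" and its "body". send_rows: Moves the arm, as the interface text tells. Its arguments: {"type":"object","properties":{"rows":{"type":"array","items":{"type":"number","minimum":-1,"maximum":1}},"grip":{"type":"number"}},"required":["rows"]}

```bash
ls; mkdir -p pics
cat > h.py <<'E'
import numpy as np, cv2
from station import env
def grab(n):
    f=env.grab_frame(n); np.savez(f'pics/{n}.npz',**{k:np.asarray(v) for k,v in f.items()}); return f
def load(n): return np.load(f'pics/{n}.npz')
def world(f,u,v,z=None):
    """pixel -> world, by depth or on plane z"""
    p=cv2.undistortPoints(np.array([[[u,v]]],float),f['K'],f['dist_coeffs'])[0,0]
    R=cv2.Rodrigues(np.asarray(f['rvec'],float))[0]; t=np.asarray(f['tvec'],float).ravel()
    d=np.array([p[0],p[1],1.])
    if z is None:
        return R.T@(d*f['range_z'][int(round(v)),int(round(u))]-t)
    o=-R.T@t; r=R.T@d
    return o+r*(z-o[2])/r[2]
E
python3 - <<'E'
from h import *
for n in('top','side'):
    f=grab(n); cv2.imwrite(f'pics/{n}0.png',cv2.resize(f['image'][:,:,::-1],(800,600)))
    R=cv2.Rodrigues(np.asarray(f['rvec'],float))[0]; print(n,-R.T@np.ravel(f['tvec']),R.round(2).tolist(),f['K'][0])
s=env.observe(); print({k:np.round(v,3).tolist() for k,v in s.items()})
E
```

```text
pics
top [ 0.44473719 -0.02610623  1.39778631] [[0.03, -1.0, 0.01], [-1.0, -0.03, -0.09], [0.09, -0.01, -1.0]] [356.28932717   0.         258.84943431]
side [0.03186708 1.20446775 0.95768753] [[-0.92, -0.39, 0.0], [-0.21, 0.49, -0.85], [0.33, -0.78, -0.53]] [445.35304314   0.         252.54017497]
{'t': 0.1, 'joint_positions': [-72.454, 14.847, 1.195, 76.415, -0.0, 81.257], 'joint_velocities': [-0.059, -0.198, 0.215, 0.098, 0.018, -0.006], 'tau': [0.004, -55.67, 34.507, 0.012, -0.0, -0.0], 'eef_pos': [0.244, -0.493, 0.231], 'ee_rot': [[0.897, 0.443, -0.0], [0.443, -0.897, 0.001], [0.0, -0.001, -1.0]], 'force': [-0.474, 0.832, -0.363], 'wrist_torque': [-0.021, 0.002, -0.01], 'gripper_width': 0.085}
```

View pics/top0.png

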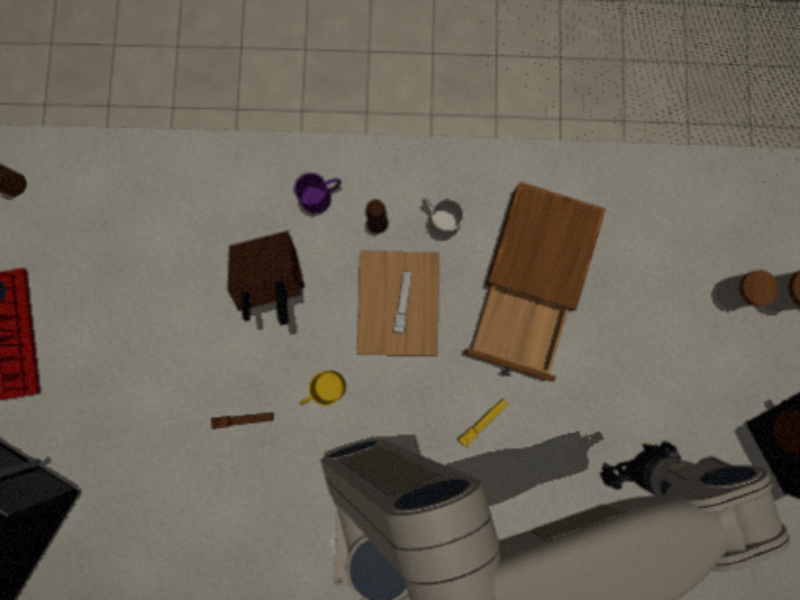

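View pics/side0.png

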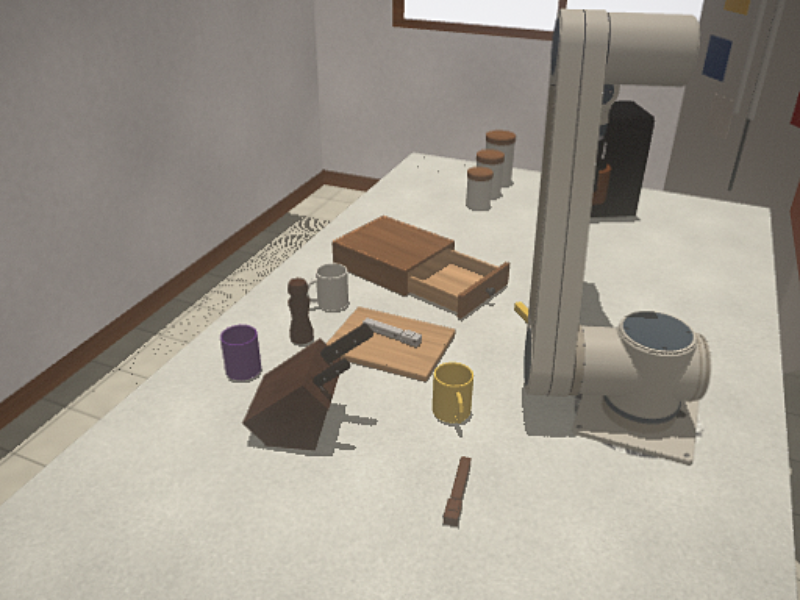

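The top picture (800x600; up is +x, left is +y) shows these candidates:
- **Presses:** grey one on the board at (402,302), brown (242,420), yellow (484,422). The grey one is meant.
- **Knife handles:** (282,303) looks larger than (246,306).
- **Mugs:** white (446,218), purple (315,192), yellow (328,388).
- **Mill:** (376,215).
- **Drawer:** its opening is near (518,328).

I'll check the press and knife choices in a crop.

Run:
```python
from h import *
f=load('top'); im=f['image'][:,:,::-1]
c=cv2.resize(im[140:250,140:390],None,fx=3.2,fy=3.2,interpolation=cv2.INTER_CUBIC)
s=load('side')['image'][150:300,150:350,::-1]
s=cv2.resize(s,None,fx=1.6,fy=1.6,interpolation=cv2.INTER_CUBIC)
o=np.zeros((c.shape[0]+240,800,3),np.uint8); o[:c.shape[0]]=c; o[c.shape[0]:,:320]=s
s2=cv2.resize(load('side')['image'][195:260,190:250,::-1],(222,240),interpolation=cv2.INTER_CUBIC); o[c.shape[0]:,330:552]=s2
cv2.imwrite('pics/crop.png',o)
```

```text
(no output)
```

View pics/crop.png

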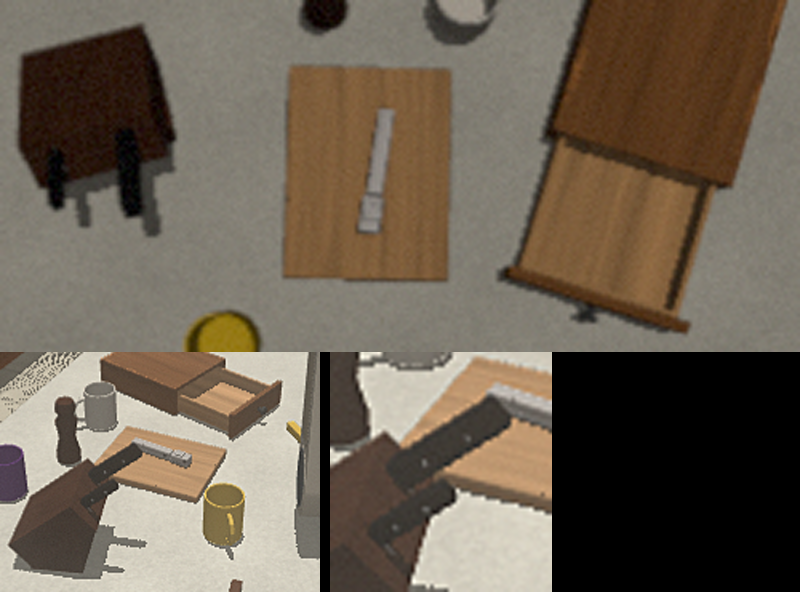

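Run:
```python
from h import *
np.set_printoptions(precision=4,suppress=True)
f={k:v for k,v in load('top').items()}; g={k:v for k,v in load('side').items()}
C=lambda x,y,z=None: world(f,x/3.2+140,y/3.2+140,z)
h=C(369,232,.04);t=C(385,110,.04);print('press head/tail',h,t,np.linalg.norm(h-t), 'depth z',C(369,217),C(380,150))
d=h-t;print('mid',(h+t)/2,'yaw',np.degrees(np.arctan2(d[1],d[0])))
b=[C(*p,.018) for p in((291,67),(450,70),(447,280),(283,277))];print('board',b,np.mean(b,0),[np.linalg.norm(b[i]-b[i-1]) for i in range(4)],C(310,200))
r=[C(553,133,.076),C(729,187,.076),world(f,604*.64,209*.64,.076),world(f,519*.64,183*.64,.076)]
print('cab',r,[np.linalg.norm(r[i]-r[i-1]) for i in range(4)]); o=(r[0]+r[1])/2; ax=(r[2]+r[3])/2-o; print('cab o',o,'x yaw',np.degrees(np.arctan2(ax[1],ax[0])),C(650,100))
p=[C(502,270,.07),C(687,328,.07)];print('panel outer',p,np.mean(p,0)-o, 'floor',C(610,230))
def cloud(F,u0,u1,v0,v1):
    return np.array([np.r_[world(F,u,v),F['image'][v,u]] for v in range(v0,v1) for u in range(u0,u1) if F['range_z'][v,u]>0])
# knives in both views: dark pixels above counter
for F,box in((f,(148,196,170,212)),(g,(195,245,198,252))):
    c=cloud(F,*box); m=(c[:,3:].max(1)<42)&(c[:,2]>.06)
    P=c[m][:,:3]; print(len(P),P.min(0),P.max(0))
    np.save('pics/k%d.npy'%(F is f),P)
    for lo,hi in((-1,.215),(.215,1)):
        Q=P[(P[:,1]>lo)&(P[:,1]<hi)]
        if len(Q)>5:
            q=Q[np.argsort(-Q[:,0])]; print(lo,len(Q),'far/near ends',q[:6].mean(0),q[-6:].mean(0));
```

```text
press head/tail [ 0.494  -0.0241  0.04  ] [ 0.641  -0.0391  0.04  ] 0.14773538851930862 depth z [ 0.5118 -0.0236  0.0426] [ 0.5927 -0.0345  0.0379]
mid [ 0.5675 -0.0316  0.04  ] yaw 174.14037963394702
board [array([0.694 , 0.0772, 0.018 ]), array([ 0.696 , -0.1177,  0.018 ]), array([ 0.4397, -0.1196,  0.018 ]), array([0.4379, 0.078 , 0.018 ])] [ 0.5669 -0.0205  0.018 ] [np.float64(0.25619170650687406), np.float64(0.1949259811975219), np.float64(0.2563213782292358), np.float64(0.19757796511924508)] [0.5314 0.0484 0.0212]
cab [array([ 0.6143, -0.236 ,  0.076 ]), array([ 0.5567, -0.443 ,  0.076 ]), array([ 0.8059, -0.5155,  0.076 ]), array([ 0.8642, -0.307 ,  0.076 ])] [np.float64(0.25978460822831634), np.float64(0.21480707497604837), np.float64(0.2595760845649731), np.float64(0.21652872172758536)]
cab o [ 0.5855 -0.3395  0.076 ] x yaw -16.042780938590838 [ 0.6567 -0.3499  0.0756]
panel outer [array([ 0.4531, -0.1797,  0.07  ]), array([ 0.3919, -0.3958,  0.07  ])] [-0.163   0.0517 -0.006 ] floor [ 0.5052 -0.3158  0.0194]
943 [0.4992 0.2108 0.0615] [0.6462 0.3727 0.228 ]
-1 9 far/near ends [0.5883 0.2138 0.1156] [0.581  0.2127 0.1163]
0.215 934 far/near ends [0.6405 0.2288 0.0871] [0.5016 0.2237 0.208 ]
3 [0.4992 0.2283 0.1723] [0.5188 0.3165 0.2016]
```

Run:
```python
from h import *
np.set_printoptions(precision=4,suppress=True)
f={k:v for k,v in load('top').items()}; g={k:v for k,v in load('side').items()}
C=lambda x,y,z=None: world(f,x/3.2+140,y/3.2+140,z)
for p in((126,120),(126,132),(127,145),(128,160),(129,175),(130,190),(130,200),(130,208)): 
    print('top',p,C(*p),f['image'][round(p[1]/3.2+140),round(p[0]/3.2+140)])
S=lambda x,y: world(g,x/3.7+190,y/3.69+195)
for n,p in(('fartop',(62,104)),('neartop',(160,55)),('nearbot',(172,70)),('farbot',(78,128)),('mid',(118,90)),('sm',(50,180)),('sm',(80,165)),('sm',(110,148)),('sm',(75,170))): print(n,S(*p),g['image'][round(p[1]/3.69+195),round(p[0]/3.7+190)])
# block upper long face by depth: corners in 800 top image
for p in((232,245),(287,236),(300,285),(245,300),(262,260)): print('blk',world(f,p[0]*.64,p[1]*.64))
```

```text
top (126, 120) [0.605  0.2457 0.1564] [39 20 11]
top (126, 132) [0.5914 0.2444 0.1593] [ 7 13 11]
top (127, 145) [0.5758 0.2398 0.1723] [11 12 15]
top (128, 160) [0.5578 0.2339 0.1909] [4 0 0]
top (129, 175) [0.5407 0.229  0.2053] [7 8 6]
top (130, 190) [0.5241 0.2244 0.2184] [11 15 11]
top (130, 200) [0.5134 0.2226 0.2246] [20 17 14]
top (130, 208) [0.5058 0.2248 0.2124] [10  9  6]
fartop [0.5924 0.2481 0.158 ] [66 58 58]
neartop [0.5091 0.2325 0.2198] [65 59 54]
nearbot [0.4988 0.2326 0.2082] [61 58 52]
farbot [0.5762 0.2523 0.141 ] [61 56 50]
mid [0.5407 0.2464 0.1857] [65 60 52]
sm [0.559  0.3311 0.1496] [57 53 48]
sm [0.5383 0.319  0.1622] [59 53 50]
sm [0.513  0.3155 0.1841] [63 59 52]
sm [0.5399 0.3243 0.1606] [56 52 48]
blk [0.6932 0.3876 0.0618]
blk [0.7163 0.2521 0.0756]
blk [0.6014 0.2202 0.0492]
blk [0.5503 0.3173 0.1733]
blk [0.6502 0.2998 0.1127]
```

```bash
cat > kf.py <<'E'
from h import *
from scipy.optimize import least_squares
def frame(yaw,pit):
    c,s=np.cos(yaw),np.sin(yaw); x=np.array([c*np.cos(pit),s*np.cos(pit),np.sin(pit)])
    y=np.cross([0,0,1],x); y/=np.linalg.norm(y); return np.c_[x,y,np.cross(x,y)]
H=np.array([57.5,10,14])/1000
def local(p,P): return (P-p[:3])@frame(p[3],p[4])-[.0575,0,0]
def sdf(p,P):
    q=np.abs(local(p,P))-H
    return np.linalg.norm(np.maximum(q,0),axis=1)+np.minimum(q.max(1),0)
E
python3 - <<'E'
from kf import *
np.set_printoptions(precision=4,suppress=True)
P=[]
for n,(u0,u1,v0,v1) in(('top',(174,190,176,212)),('side',(195,245,198,252))):
    F={k:v for k,v in load(n).items()}
    P.append(np.array([world(F,u,v) for v in range(v0,v1) for u in range(u0,u1) if F['range_z'][v,u]>0]))
F0=frame(np.radians(195),np.radians(40)); p=np.r_[np.array([.5914,.2444,.1593])-.014*F0[:,2],np.radians(195),np.radians(40)]
for k in range(6):
    tol=.012 if k<3 else .006
    Q=[]
    for c in P:
        l=local(p,c); Q.append(c[(np.abs(l)<H+tol).all(1)&(l[:,0]>-.045)])
    A=np.vstack(Q)
    r=least_squares(lambda w:np.r_[sdf(w,A)/.002,(w[4]-np.radians(40))/.005],p,loss='soft_l1'); p=r.x
print([len(q) for q in Q],p[:3],np.degrees(p[3:]),[np.abs(sdf(p,q)).mean() for q in Q],[sdf(p,q).mean() for q in Q])
Fk=frame(*p[3:]); print('grip',p[:3]+.035*Fk[:,0],'\n',Fk); np.save('pics/knife.npy',p)
E
```

```text
[180, 326] [0.5909 0.2482 0.1405] [196.3904  40.0355] [np.float64(0.0015073873537149692), np.float64(0.001607082043030703)] [np.float64(-5.2897390474133156e-05), np.float64(-0.0004893928302946271)]
grip [0.5652 0.2407 0.163 ] 
 [[-0.7345  0.2822  0.6171]
 [-0.2161 -0.9594  0.1815]
 [ 0.6433  0.      0.7656]]
```

```bash
cat > plan.py <<'E'
from h import *
from scipy.spatial.transform import Rotation as Ro, Slerp
def down(yaw):
    c,s=np.cos(np.radians(yaw)),np.sin(np.radians(yaw)); return np.array([[c,s,0],[s,-c,0],[0,0,-1.]])
def plan(p,R,n,d=2,start=None):
    """print n calls of 5 rows, straight from the present pose to p,R"""
    s=env.observe(); p0,R0=start or (s['eef_pos'],s['ee_rot']); p0=np.array(p0);R0=np.array(R0)
    print('from',np.round(p0,4),'dist',np.round(np.linalg.norm(p-p0),4),'turn',np.degrees((Ro.from_matrix(R0).inv()*Ro.from_matrix(R)).magnitude()).round(1),'width',round(s['gripper_width'],4),'F',np.round(s['force'],1))
    sl=Slerp([0,1],Ro.from_matrix([R0,R])); P,Q=p0,Ro.from_matrix(R0)
    for i in range(n):
        rows=[]
        for k in range(1,6):
            a=(i+k/5)/n; rows+=[*((Q.inv().apply(p0+a*(p-p0)-P))/.15),*((Q.inv()*sl(a)).as_rotvec()/np.radians(60))]
        v=np.round(rows,d)+0.; print([float(x) for x in v])
        # carry rounding on
        l=v[-6:]; P=P+Q.apply(l[:3]*.15); Q=Q*Ro.from_rotvec(l[3:]*np.radians(60))
    return P,Q.as_matrix()
E
python3 - <<'E'
from plan import *
plan(np.array([.5675,-.0316,.15]),down(174.1),5)
E
```

```text
from [ 0.2435 -0.4929  0.2307] dist 0.5694 turn 147.8 width 0.0853 F [-0.5  0.8 -0.4]
[0.13, -0.07, 0.02, 0.0, 0.0, -0.1, 0.26, -0.14, 0.04, 0.0, 0.0, -0.2, 0.4, -0.22, 0.06, 0.0, 0.0, -0.3, 0.53, -0.29, 0.09, 0.0, 0.0, -0.39, 0.66, -0.36, 0.11, 0.0, 0.0, -0.49]
[0.15, 0.0, 0.02, 0.0, 0.0, -0.1, 0.3, 0.0, 0.04, 0.0, 0.0, -0.2, 0.45, 0.01, 0.06, 0.0, 0.0, -0.3, 0.6, 0.01, 0.08, 0.0, 0.0, -0.4, 0.75, 0.01, 0.11, 0.0, 0.0, -0.5]
[0.13, 0.08, 0.02, 0.0, 0.0, -0.09, 0.26, 0.15, 0.04, 0.0, 0.0, -0.19, 0.39, 0.23, 0.06, 0.0, 0.0, -0.29, 0.52, 0.31, 0.08, 0.0, 0.0, -0.39, 0.65, 0.39, 0.1, 0.0, 0.0, -0.49]
[0.07, 0.12, 0.03, 0.0, 0.0, -0.1, 0.15, 0.25, 0.05, 0.0, 0.0, -0.2, 0.22, 0.39, 0.07, 0.0, 0.0, -0.29, 0.3, 0.52, 0.09, 0.0, 0.0, -0.39, 0.37, 0.65, 0.11, 0.0, 0.0, -0.49]
[0.01, 0.15, 0.02, 0.0, 0.0, -0.1, 0.01, 0.3, 0.05, 0.0, 0.0, -0.2, 0.01, 0.45, 0.07, 0.0, 0.0, -0.3, 0.01, 0.6, 0.09, 0.0, 0.0, -0.39, 0.01, 0.75, 0.11, 0.0, 0.0, -0.49]
```

>>> {"method": "send_rows", "body": {"rows": [0.13, -0.07, 0.02, 0, 0, -0.1, 0.26, -0.14, 0.04, 0, 0, -0.2, 0.4, -0.22, 0.06, 0, 0, -0.3, 0.53, -0.29, 0.09, 0, 0, -0.39, 0.66, -0.36, 0.11, 0, 0, -0.49], "grip": -1}}

```text
t: 0.52
eef_pos: [0.3088, -0.3997, 0.2142]
ee_rot: [[0.56, 0.828, -0.0], [0.828, -0.56, 0.001], [0.0, -0.001, -1.0]]
force: [-0.2, -0.3, -0.6]
gripper_width: 0.0855
```

>>> {"method": "send_rows", "body": {"rows": [0.15, 0, 0.02, 0, 0, -0.1, 0.3, 0, 0.04, 0, 0, -0.2, 0.45, 0.01, 0.06, 0, 0, -0.3, 0.6, 0.01, 0.08, 0, 0, -0.4, 0.75, 0.01, 0.11, 0, 0, -0.5]}}

```text
t: 0.93
eef_pos: [0.3736, -0.3078, 0.1981]
ee_rot: [[0.07, 0.998, -0.0], [0.998, -0.07, 0.0], [0.0, -0.0, -1.0]]
force: [-0.4, -0.4, 0.5]
gripper_width: 0.0854
```

>>> {"method": "send_rows", "body": {"rows": [0.13, 0.08, 0.02, 0, 0, -0.09, 0.26, 0.15, 0.04, 0, 0, -0.19, 0.39, 0.23, 0.06, 0, 0, -0.29, 0.52, 0.31, 0.08, 0, 0, -0.39, 0.65, 0.39, 0.1, 0, 0, -0.49]}}

```text
t: 1.35
eef_pos: [0.4391, -0.2148, 0.1829]
ee_rot: [[-0.429, 0.903, -0.0], [0.903, 0.429, 0.0], [0.0, -0.0, -1.0]]
force: [0.6, -0.3, 0.1]
gripper_width: 0.0858
```

>>> {"method": "send_rows", "body": {"rows": [0.07, 0.12, 0.03, 0, 0, -0.1, 0.15, 0.25, 0.05, 0, 0, -0.2, 0.22, 0.39, 0.07, 0, 0, -0.29, 0.3, 0.52, 0.09, 0, 0, -0.39, 0.37, 0.65, 0.11, 0, 0, -0.49]}}

```text
t: 1.77
eef_pos: [0.5038, -0.1232, 0.1664]
ee_rot: [[-0.817, 0.577, -0.001], [0.577, 0.817, 0.0], [0.001, -0.0, -1.0]]
force: [0.5, -0.8, -0.1]
gripper_width: 0.0852
```

>>> {"method": "send_rows", "body": {"rows": [0.01, 0.15, 0.02, 0, 0, -0.1, 0.01, 0.3, 0.05, 0, 0, -0.2, 0.01, 0.45, 0.07, 0, 0, -0.3, 0.01, 0.6, 0.09, 0, 0, -0.39, 0.01, 0.75, 0.11, 0, 0, -0.49]}}

```text
t: 2.18
eef_pos: [0.568, -0.0308, 0.1498]
ee_rot: [[-0.995, 0.102, -0.001], [0.102, 0.995, 0.0], [0.001, 0.0, -1.0]]
force: [0.2, 0.6, -0.5]
gripper_width: 0.0857
```

>>> {"method": "send_rows", "body": {"rows": [0, 0, 0.1, 0, 0, 0, 0, 0, 0.2, 0, 0, 0, 0, 0, 0.3, 0, 0, 0, 0, 0, 0.4, 0, 0, 0, 0, 0, 0.5, 0, 0, 0]}}

```text
t: 2.6
eef_pos: [0.5674, -0.0317, 0.0742]
ee_rot: [[-0.994, 0.106, -0.001], [0.106, 0.994, 0.0], [0.001, 0.0, -1.0]]
force: [-0.6, -0.2, 0.6]
gripper_width: 0.0854
```

>>> {"method": "send_rows", "body": {"rows": [0, 0, 0.1, 0, 0, 0, 0, 0, 0.19, 0, 0, 0, 0, 0, 0.27, 0, 0, 0, 0, 0, 0.32, 0, 0, 0, 0, 0, 0.35, 0, 0, 0]}}

```text
t: 3.02
eef_pos: [0.5671, -0.0318, 0.0216]
ee_rot: [[-0.994, 0.107, -0.002], [0.107, 0.994, 0.0], [0.002, 0.0, -1.0]]
force: [-0.1, 0.8, -0.0]
gripper_width: 0.0854
```

>>> {"method": "send_rows", "body": {"rows": [0, 0, 0, 0, 0, 0, 0, 0, 0, 0, 0, 0, 0, 0, 0, 0, 0, 0, 0, 0, 0, 0, 0, 0, 0, 0, 0, 0, 0, 0], "grip": 1}}

```text
t: 3.43
eef_pos: [0.5679, -0.0319, 0.0234]
ee_rot: [[-0.994, 0.106, 0.001], [0.106, 0.994, -0.0], [-0.001, -0.0, -1.0]]
force: [0.3, -0.4, -0.4]
gripper_width: 0.0256
```

>>> {"method": "send_rows", "body": {"rows": [0, 0, 0, 0, 0, 0, 0, 0, 0, 0, 0, 0, 0, 0, 0, 0, 0, 0, 0, 0, 0, 0, 0, 0, 0, 0, 0, 0, 0, 0]}}

```text
t: 3.85
eef_pos: [0.5681, -0.032, 0.0236]
ee_rot: [[-0.994, 0.106, 0.001], [0.106, 0.994, -0.0], [-0.001, -0.0, -1.0]]
force: [-0.6, 0.3, 5.5]
gripper_width: 0.0184
```

>>> {"method": "send_rows", "body": {"rows": [0, 0, -0.1, 0, 0, 0, 0, 0, -0.25, 0, 0, 0, 0, 0, -0.4, 0, 0, 0, 0, 0, -0.55, 0, 0, 0, 0, 0, -0.7, 0, 0, 0]}}

```text
t: 4.27
eef_pos: [0.5673, -0.0318, 0.1286]
ee_rot: [[-0.994, 0.106, -0.001], [0.106, 0.994, 0.0], [0.001, 0.0, -1.0]]
force: [0.5, 0.2, -1.7]
gripper_width: 0.0189
```

Run:
```python
from plan import *
plan(np.array([.5086,-.3174,.14]),down(74),4)
```

```text
from [ 0.5673 -0.0318  0.1286] dist 0.2918 turn 99.9 width 0.0189 F [ 0.5  0.2 -1.7]
[0.01, -0.1, 0.0, 0.0, 0.0, 0.08, 0.02, -0.19, -0.01, 0.0, 0.0, 0.17, 0.03, -0.29, -0.01, 0.0, 0.0, 0.25, 0.04, -0.39, -0.02, 0.0, 0.0, 0.33, 0.05, -0.48, -0.02, 0.0, 0.0, 0.42]
[-0.04, -0.09, 0.0, 0.0, 0.0, 0.08, -0.07, -0.18, -0.01, 0.0, 0.0, 0.16, -0.1, -0.28, -0.01, 0.0, 0.0, 0.25, -0.14, -0.37, -0.01, 0.0, 0.0, 0.33, -0.17, -0.46, -0.02, 0.0, 0.0, 0.41]
[-0.07, -0.07, 0.0, 0.0, 0.0, 0.09, -0.13, -0.14, -0.01, 0.0, 0.0, 0.17, -0.2, -0.21, -0.01, 0.0, 0.0, 0.25, -0.27, -0.28, -0.01, 0.0, 0.0, 0.34, -0.34, -0.35, -0.02, 0.0, 0.0, 0.42]
[-0.09, -0.03, 0.0, 0.0, 0.0, 0.08, -0.18, -0.07, 0.0, 0.0, 0.0, 0.17, -0.27, -0.1, -0.01, 0.0, 0.0, 0.25, -0.36, -0.14, -0.01, 0.0, 0.0, 0.33, -0.45, -0.17, -0.02, 0.0, 0.0, 0.41]
```

>>> {"method": "send_rows", "body": {"rows": [0.01, -0.1, 0, 0, 0, 0.08, 0.02, -0.19, -0.01, 0, 0, 0.17, 0.03, -0.29, -0.01, 0, 0, 0.25, 0.04, -0.39, -0.02, 0, 0, 0.33, 0.05, -0.48, -0.02, 0, 0, 0.42]}}

```text
t: 4.68
eef_pos: [0.5522, -0.1034, 0.1308]
ee_rot: [[-0.852, 0.523, -0.0], [0.523, 0.852, -0.0], [0.0, -0.0, -1.0]]
force: [0.1, 0.7, -2.2]
gripper_width: 0.0189
```

>>> {"method": "send_rows", "body": {"rows": [-0.04, -0.09, 0, 0, 0, 0.08, -0.07, -0.18, -0.01, 0, 0, 0.16, -0.1, -0.28, -0.01, 0, 0, 0.25, -0.14, -0.37, -0.01, 0, 0, 0.33, -0.17, -0.46, -0.02, 0, 0, 0.41]}}

```text
t: 5.1
eef_pos: [0.538, -0.1756, 0.1334]
ee_rot: [[-0.557, 0.831, -0.001], [0.831, 0.557, 0.0], [0.001, -0.0, -1.0]]
force: [-0.8, -0.0, -2.0]
gripper_width: 0.0186
```

>>> {"method": "send_rows", "body": {"rows": [-0.07, -0.07, 0, 0, 0, 0.09, -0.13, -0.14, -0.01, 0, 0, 0.17, -0.2, -0.21, -0.01, 0, 0, 0.25, -0.27, -0.28, -0.01, 0, 0, 0.34, -0.34, -0.35, -0.02, 0, 0, 0.42]}}

```text
t: 5.52
eef_pos: [0.523, -0.2471, 0.1364]
ee_rot: [[-0.15, 0.989, -0.001], [0.989, 0.15, 0.0], [0.001, -0.001, -1.0]]
force: [0.6, 0.9, -2.0]
gripper_width: 0.0187
```

>>> {"method": "send_rows", "body": {"rows": [-0.09, -0.03, 0, 0, 0, 0.08, -0.18, -0.07, 0, 0, 0, 0.17, -0.27, -0.1, -0.01, 0, 0, 0.25, -0.36, -0.14, -0.01, 0, 0, 0.33, -0.45, -0.17, -0.02, 0, 0, 0.41]}}

```text
t: 5.93
eef_pos: [0.5082, -0.3177, 0.1394]
ee_rot: [[0.275, 0.961, -0.001], [0.961, -0.275, 0.001], [0.0, -0.001, -1.0]]
force: [-0.1, -0.8, -2.1]
gripper_width: 0.0188
```

Run:
```python
from plan import *
plan(np.array([.5086,-.3174,.022]),down(74),2)
f=grab('top'); g=grab('side')
a=cv2.resize(f['image'][150:260,270:400,::-1],(400,338)); b=cv2.resize(g['image'][120:230,200:340,::-1],(400,314))
o=np.zeros((338,800,3),np.uint8);o[:,:400]=a;o[:314,400:]=b; cv2.imwrite('pics/drw.png',o)
```

```text
from [ 0.5082 -0.3177  0.1394] dist 0.1174 turn 0.1 width 0.0188 F [-0.1 -0.8 -2.1]
[0.0, 0.0, 0.08, 0.0, 0.0, 0.0, 0.0, 0.0, 0.16, 0.0, 0.0, 0.0, 0.0, 0.0, 0.23, 0.0, 0.0, 0.0, 0.0, 0.0, 0.31, 0.0, 0.0, 0.0, 0.0, 0.0, 0.39, 0.0, 0.0, 0.0]
[0.0, 0.0, 0.08, 0.0, 0.0, 0.0, 0.0, 0.0, 0.16, 0.0, 0.0, 0.0, 0.0, 0.0, 0.24, 0.0, 0.0, 0.0, 0.0, 0.0, 0.31, 0.0, 0.0, 0.0, 0.0, 0.0, 0.39, 0.0, 0.0, 0.0]
```

View pics/drw.png

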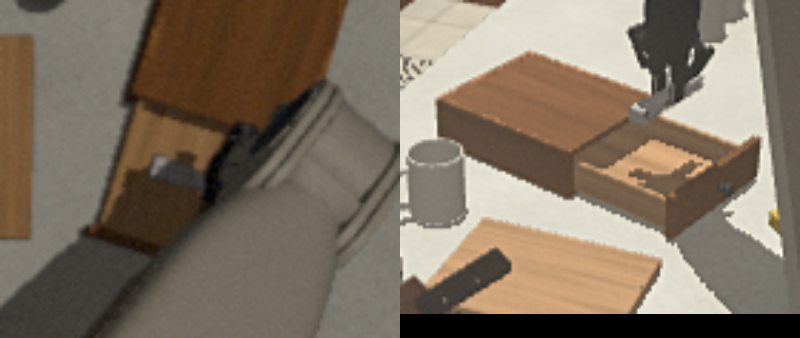

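The picture shows the held press crosswise over the drawer opening, chamber at (165,165) and clear of roof and panel. I'll lower and release it.

>>> {"method": "send_rows", "body": {"rows": [0, 0, 0.08, 0, 0, 0, 0, 0, 0.16, 0, 0, 0, 0, 0, 0.24, 0, 0, 0, 0, 0, 0.32, 0, 0, 0, 0, 0, 0.4, 0, 0, 0]}}

```text
t: 6.45
eef_pos: [0.5087, -0.3164, 0.079]
ee_rot: [[0.268, 0.963, -0.0], [0.963, -0.268, 0.001], [0.0, -0.0, -1.0]]
force: [-0.4, -0.1, -3.0]
gripper_width: 0.0185
```

>>> {"method": "send_rows", "body": {"rows": [0, 0, 0.12, 0, 0, 0, 0, 0, 0.23, 0, 0, 0, 0, 0, 0.31, 0, 0, 0, 0, 0, 0.36, 0, 0, 0, 0, 0, 0.38, 0, 0, 0]}}

```text
t: 6.87
eef_pos: [0.5083, -0.3162, 0.0215]
ee_rot: [[0.269, 0.963, -0.002], [0.963, -0.269, 0.001], [0.001, -0.002, -1.0]]
force: [0.1, 0.2, -2.0]
gripper_width: 0.0185
```

>>> {"method": "send_rows", "body": {"rows": [0, 0, 0, 0, 0, 0, 0, 0, 0, 0, 0, 0, 0, 0, 0, 0, 0, 0, 0, 0, 0, 0, 0, 0, 0, 0, 0, 0, 0, 0], "grip": 0}}

```text
t: 7.28
eef_pos: [0.5091, -0.3174, 0.0235]
ee_rot: [[0.271, 0.963, 0.001], [0.963, -0.271, -0.001], [-0.001, 0.001, -1.0]]
force: [0.2, -0.2, -0.2]
gripper_width: 0.0423
```

>>> {"method": "send_rows", "body": {"rows": [0, 0, 0, 0, 0, 0, 0, 0, 0, 0, 0, 0, 0, 0, -0.03, 0, 0, 0, 0, 0, -0.08, 0, 0, 0, 0, 0, -0.15, 0, 0, 0]}}

```text
t: 7.7
eef_pos: [0.5085, -0.317, 0.0456]
ee_rot: [[0.271, 0.963, -0.001], [0.963, -0.271, 0.001], [0.0, -0.001, -1.0]]
force: [0.4, -0.1, -0.2]
gripper_width: 0.0429
```

>>> {"method": "send_rows", "body": {"rows": [0, 0, -0.15, 0, 0, 0, 0, 0, -0.35, 0, 0, 0, 0, 0, -0.55, 0, 0, 0, 0, 0, -0.75, 0, 0, 0, 0, 0, -0.95, 0, 0, 0]}}

```text
t: 8.12
eef_pos: [0.5086, -0.317, 0.1906]
ee_rot: [[0.271, 0.963, 0.001], [0.963, -0.271, -0.001], [-0.001, 0.001, -1.0]]
force: [0.3, -0.3, -0.2]
gripper_width: 0.043
```

>>> {"method": "send_rows", "body": {"rows": [0, 0, -0.15, 0, 0, 0, 0, 0, -0.3, 0, 0, 0, 0, 0, -0.45, 0, 0, 0, 0, 0, -0.6, 0, 0, 0, 0, 0, -0.7, 0, 0, 0]}}

```text
t: 8.53
eef_pos: [0.5087, -0.3171, 0.2965]
ee_rot: [[0.271, 0.963, 0.003], [0.963, -0.271, -0.002], [-0.001, 0.003, -1.0]]
force: [0.3, 0.0, -0.2]
gripper_width: 0.0429
```

```bash
cat > kp.py <<'E'
from plan import *
from kf import frame
k=np.load('pics/knife.npy'); F=frame(*k[3:]); a=np.radians(20); c,s=np.cos(a),np.sin(a)
T=np.array([[c,0,-s],[0,-1,0],[-s,0,-c]])   # tool axes (columns) in the knife frame
Rg=F@T; G=k[:3]+.035*F[:,0]; tcp=G+.019*Rg[:,2]
E
python3 - <<'E'
from kp import *
print(tcp,Rg)
plan(tcp-.11*Rg[:,2],Rg,5)
E
```

```text
[0.55895443 0.2388406  0.14513893] [[-0.9013012  -0.28218115 -0.3286791 ]
 [-0.26510372  0.95936114 -0.09667584]
 [ 0.34260206  0.         -0.93948062]]
from [ 0.5087 -0.3171  0.2965] dist 0.5751 turn 123.1 width 0.0429 F [ 0.3  0.  -0.2]
[0.15, -0.02, 0.01, 0.01, 0.01, -0.08, 0.3, -0.04, 0.03, 0.03, 0.02, -0.16, 0.46, -0.06, 0.04, 0.04, 0.02, -0.24, 0.61, -0.08, 0.05, 0.06, 0.03, -0.32, 0.76, -0.09, 0.06, 0.07, 0.04, -0.4]
[0.15, 0.04, 0.02, 0.02, 0.01, -0.08, 0.29, 0.09, 0.04, 0.03, 0.02, -0.16, 0.44, 0.13, 0.06, 0.04, 0.02, -0.24, 0.58, 0.18, 0.07, 0.06, 0.03, -0.32, 0.73, 0.22, 0.09, 0.07, 0.04, -0.4]
[0.11, 0.1, 0.02, 0.02, 0.01, -0.08, 0.22, 0.21, 0.04, 0.03, 0.02, -0.17, 0.34, 0.31, 0.06, 0.04, 0.02, -0.25, 0.45, 0.41, 0.07, 0.06, 0.03, -0.33, 0.56, 0.51, 0.09, 0.07, 0.04, -0.41]
[0.06, 0.14, 0.01, 0.02, 0.01, -0.08, 0.12, 0.28, 0.03, 0.03, 0.02, -0.16, 0.18, 0.42, 0.04, 0.05, 0.03, -0.24, 0.24, 0.57, 0.05, 0.06, 0.03, -0.32, 0.3, 0.71, 0.06, 0.07, 0.04, -0.4]
[0.0, 0.15, 0.01, 0.02, 0.01, -0.08, -0.01, 0.3, 0.01, 0.03, 0.02, -0.16, -0.01, 0.46, 0.01, 0.04, 0.03, -0.24, -0.01, 0.61, 0.01, 0.06, 0.04, -0.32, -0.02, 0.76, 0.02, 0.07, 0.04, -0.4]
```

>>> {"method": "send_rows", "body": {"rows": [0.15, -0.02, 0.01, 0.01, 0.01, -0.08, 0.3, -0.04, 0.03, 0.03, 0.02, -0.16, 0.46, -0.06, 0.04, 0.04, 0.02, -0.24, 0.61, -0.08, 0.05, 0.06, 0.03, -0.32, 0.76, -0.09, 0.06, 0.07, 0.04, -0.4], "grip": -0.4}}

```text
t: 8.95
eef_pos: [0.5264, -0.2026, 0.285]
ee_rot: [[-0.146, 0.987, -0.07], [0.988, 0.15, 0.046], [0.056, -0.062, -0.996]]
force: [0.5, -0.7, 0.3]
gripper_width: 0.0595
```

>>> {"method": "send_rows", "body": {"rows": [0.15, 0.04, 0.02, 0.02, 0.01, -0.08, 0.29, 0.09, 0.04, 0.03, 0.02, -0.16, 0.44, 0.13, 0.06, 0.04, 0.02, -0.24, 0.58, 0.18, 0.07, 0.06, 0.03, -0.32, 0.73, 0.22, 0.09, 0.07, 0.04, -0.4]}}

```text
t: 9.37
eef_pos: [0.5427, -0.0891, 0.2756]
ee_rot: [[-0.529, 0.835, -0.152], [0.838, 0.542, 0.059], [0.132, -0.096, -0.987]]
force: [0.5, -0.6, -0.1]
gripper_width: 0.0594
```

>>> {"method": "send_rows", "body": {"rows": [0.11, 0.1, 0.02, 0.02, 0.01, -0.08, 0.22, 0.21, 0.04, 0.03, 0.02, -0.17, 0.34, 0.31, 0.06, 0.04, 0.02, -0.25, 0.45, 0.41, 0.07, 0.06, 0.03, -0.33, 0.56, 0.51, 0.09, 0.07, 0.04, -0.41]}}

```text
t: 9.78
eef_pos: [0.5604, 0.0237, 0.2661]
ee_rot: [[-0.818, 0.526, -0.231], [0.533, 0.845, 0.037], [0.215, -0.093, -0.972]]
force: [-0.1, -0.2, 0.7]
gripper_width: 0.0597
```

>>> {"method": "send_rows", "body": {"rows": [0.06, 0.14, 0.01, 0.02, 0.01, -0.08, 0.12, 0.28, 0.03, 0.03, 0.02, -0.16, 0.18, 0.42, 0.04, 0.05, 0.03, -0.24, 0.24, 0.57, 0.05, 0.06, 0.03, -0.32, 0.3, 0.71, 0.06, 0.07, 0.04, -0.4]}}

```text
t: 10.2
eef_pos: [0.5781, 0.1381, 0.2568]
ee_rot: [[-0.947, 0.131, -0.293], [0.143, 0.99, -0.017], [0.287, -0.058, -0.956]]
force: [0.1, -0.0, 0.2]
gripper_width: 0.0596
```

>>> {"method": "send_rows", "body": {"rows": [0, 0.15, 0.01, 0.02, 0.01, -0.08, -0.01, 0.3, 0.01, 0.03, 0.02, -0.16, -0.01, 0.46, 0.01, 0.04, 0.03, -0.24, -0.01, 0.61, 0.01, 0.06, 0.04, -0.32, -0.02, 0.76, 0.02, 0.07, 0.04, -0.4]}}

```text
t: 10.62
eef_pos: [0.5955, 0.2501, 0.2446]
ee_rot: [[-0.902, -0.285, -0.323], [-0.27, 0.959, -0.091], [0.336, 0.005, -0.942]]
force: [-0.3, -0.3, -0.0]
gripper_width: 0.0598
```

Run:
```python
from kp import *
print(np.round(env.observe()['joint_positions'],1))
plan(tcp,Rg,2,3)
f=grab('top'); g=grab('side')
a=cv2.resize(f['image'][150:260,270:400,::-1],(400,338),interpolation=cv2.INTER_CUBIC); b=cv2.resize(g['image'][120:280,170:310,::-1],(400,457),interpolation=cv2.INTER_CUBIC)
o=np.zeros((457,800,3),np.uint8);o[:338,:400]=a;o[:,400:]=b; cv2.imwrite('pics/pre.png',o)
```

```text
[ 1.540e+01  4.020e+01  4.220e+01  1.117e+02 -1.000e-01 -1.200e+00]
from [0.5955 0.2501 0.2446] dist 0.1066 turn 0.5 width 0.0598 F [-0.3 -0.3 -0. ]
[0.002, -0.001, 0.071, 0.0, 0.001, 0.0, 0.003, -0.001, 0.142, 0.001, 0.001, 0.001, 0.005, -0.002, 0.213, 0.001, 0.002, 0.001, 0.007, -0.002, 0.284, 0.001, 0.003, 0.002, 0.009, -0.003, 0.355, 0.002, 0.003, 0.002]
[0.001, 0.0, 0.071, 0.0, 0.001, 0.0, 0.003, -0.001, 0.142, 0.001, 0.002, 0.001, 0.004, -0.001, 0.213, 0.001, 0.003, 0.001, 0.006, -0.002, 0.284, 0.001, 0.003, 0.002, 0.007, -0.002, 0.355, 0.002, 0.004, 0.002]
```

View pics/pre.png

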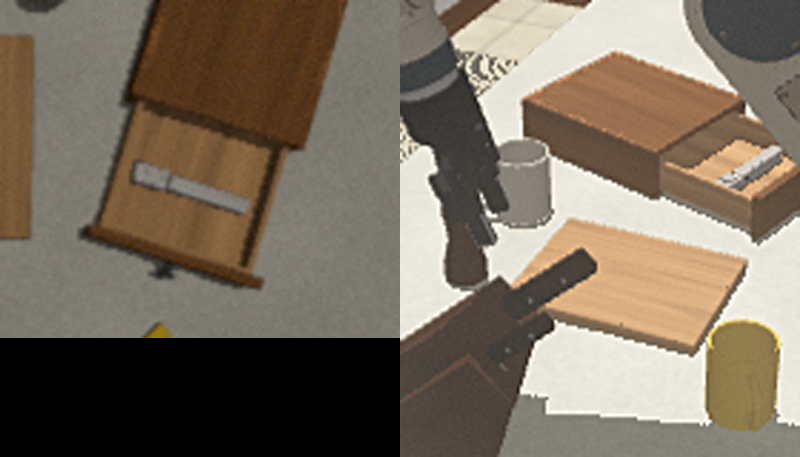

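```bash
sed -i 's/radians(20)/radians(33)/' kp.py
python3 - <<'E'
from kp import *
print(np.round(env.observe()['joint_positions'],3))
p,R=plan(tcp-.10*Rg[:,2],Rg,1,3)
plan(tcp,Rg,2,3,(p,R)); print(tcp,Rg[:,2])
E
```

```text
[ 1.55560e+01  4.02240e+01  4.20990e+01  1.11656e+02 -5.30000e-02
 -1.15300e+00]
from [0.5944 0.252  0.2433] dist 0.0214 turn 12.8 width 0.0599 F [-0.2  0.6  0.3]
[0.027, -0.003, 0.009, 0.001, -0.042, 0.001, 0.053, -0.007, 0.019, 0.002, -0.085, 0.002, 0.08, -0.01, 0.028, 0.003, -0.127, 0.003, 0.107, -0.013, 0.038, 0.004, -0.17, 0.005, 0.133, -0.017, 0.047, 0.004, -0.212, 0.006]
from [0.5748 0.2434 0.2434] dist 0.1001 turn 0.0 width 0.0599 F [-0.2  0.6  0.3]
[0.0, 0.0, 0.067, 0.0, 0.0, 0.0, 0.0, 0.0, 0.133, 0.0, 0.0, 0.0, 0.0, 0.0, 0.2, 0.0, 0.0, 0.0, 0.0, 0.0, 0.267, 0.0, 0.0, 0.0, 0.0, 0.0, 0.334, 0.0, 0.0, 0.0]
[0.0, 0.0, 0.066, 0.0, 0.0, 0.0, 0.0, 0.0, 0.133, 0.0, 0.0, 0.0, 0.0, 0.0, 0.2, 0.0, 0.0, 0.0, 0.0, 0.0, 0.266, 0.0, 0.0, 0.0, 0.0, 0.0, 0.333, 0.0, 0.0, 0.0]
[0.56296671 0.24002075 0.14413212] [-0.11750643 -0.03456269 -0.99247048]
```

The press lies flat in the drawer (chamber at (150,177)). j4 is at its stop (111.66°, limit 111.67°), so I'm reducing the tilt before going in.

>>> {"method": "send_rows", "body": {"rows": [0.03, 0, 0.01, 0, -0.04, 0, 0.05, -0.01, 0.02, 0, -0.085, 0, 0.08, -0.01, 0.03, 0, -0.13, 0, 0.11, -0.01, 0.04, 0, -0.17, 0, 0.13, -0.02, 0.045, 0, -0.21, 0.005]}}

```text
t: 11.13
eef_pos: [0.5749, 0.2392, 0.2457]
ee_rot: [[-0.954, -0.274, -0.118], [-0.273, 0.962, -0.03], [0.122, 0.003, -0.993]]
force: [-0.3, -0.9, 0.5]
gripper_width: 0.0598
```

Run:
```python
from kp import *
print(np.round(env.observe()['joint_positions'],2))
plan(tcp,Rg,2,3)
```

```text
[ 1.485e+01  2.708e+01  2.158e+01  9.150e+01  6.000e-02 -1.080e+00]
from [0.5749 0.2392 0.2457] dist 0.1022 turn 0.5 width 0.0598 F [-0.3 -0.9  0.5]
[-0.001, 0.002, 0.068, 0.0, 0.0, -0.001, -0.002, 0.005, 0.136, 0.001, 0.0, -0.001, -0.002, 0.007, 0.204, 0.001, 0.0, -0.002, -0.003, 0.01, 0.272, 0.002, 0.0, -0.003, -0.004, 0.012, 0.341, 0.002, 0.0, -0.004]
[-0.001, 0.003, 0.068, 0.0, 0.0, 0.0, -0.002, 0.005, 0.136, 0.001, 0.0, -0.001, -0.002, 0.008, 0.204, 0.001, 0.0, -0.002, -0.003, 0.011, 0.272, 0.002, 0.001, -0.003, -0.004, 0.013, 0.34, 0.002, 0.001, -0.003]
```

>>> {"method": "send_rows", "body": {"rows": [0, 0, 0.07, 0, 0, 0, 0, 0.005, 0.14, 0, 0, 0, 0, 0.01, 0.2, 0, 0, 0, 0, 0.01, 0.27, 0, 0, 0, 0, 0.01, 0.34, 0, 0, 0]}}

```text
t: 11.55
eef_pos: [0.5689, 0.2393, 0.1939]
ee_rot: [[-0.954, -0.274, -0.12], [-0.273, 0.962, -0.031], [0.124, 0.003, -0.992]]
force: [-0.2, -0.7, -0.2]
gripper_width: 0.0598
```

>>> {"method": "send_rows", "body": {"rows": [0, 0, 0.08, 0, 0, 0, 0, 0.005, 0.16, 0, 0, 0, 0, 0.01, 0.23, 0, 0, 0, 0, 0.01, 0.3, 0, 0, 0, -0.005, 0.01, 0.34, 0, 0, 0]}}

```text
t: 11.97
eef_pos: [0.5627, 0.2393, 0.1422]
ee_rot: [[-0.954, -0.275, -0.122], [-0.273, 0.962, -0.032], [0.126, 0.003, -0.992]]
force: [0.4, -0.1, 0.7]
gripper_width: 0.0598
```

Run:
```python
from kp import *
plan(tcp,Rg,1,3)
f=grab('top'); g=grab('side')
a=cv2.resize(f['image'][150:220,130:230,::-1],(400,280),interpolation=cv2.INTER_CUBIC); b=cv2.resize(g['image'][170:270,180:280,::-1],(400,400),interpolation=cv2.INTER_CUBIC)
o=np.zeros((400,800,3),np.uint8);o[:280,:400]=a;o[:,400:]=b; cv2.imwrite('pics/gr.png',o)
```

```text
from [0.5627 0.2393 0.1422] dist 0.002 turn 0.5 width 0.0598 F [ 0.4 -0.1  0.7]
[0.0, 0.001, -0.003, 0.001, -0.001, -0.001, -0.001, 0.002, -0.005, 0.002, -0.001, -0.003, -0.001, 0.002, -0.008, 0.002, -0.002, -0.004, -0.001, 0.003, -0.01, 0.003, -0.003, -0.006, -0.002, 0.004, -0.013, 0.004, -0.004, -0.007]
```

View pics/gr.png

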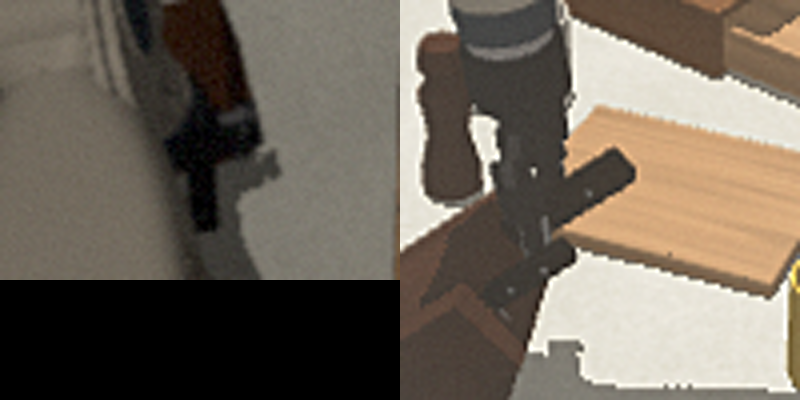

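Side view: the fingers straddle the larger knife's handle near (520,190), clear of the small knife (530,270). Closing.

>>> {"method": "send_rows", "body": {"rows": [0, 0, -0.01, 0, 0, 0, 0, 0, -0.01, 0, 0, 0, 0, 0, -0.01, 0, 0, 0, 0, 0, -0.01, 0, 0, 0, 0, 0, -0.01, 0, 0, 0], "grip": 1}}

```text
t: 12.48
eef_pos: [0.5638, 0.24, 0.1452]
ee_rot: [[-0.954, -0.276, -0.12], [-0.274, 0.961, -0.031], [0.123, 0.003, -0.992]]
force: [-0.3, -0.6, 5.0]
gripper_width: 0.0194
```

>>> {"method": "send_rows", "body": {"rows": [0, 0, 0, 0, 0, 0, 0, 0, 0, 0, 0, 0, 0, 0, 0, 0, 0, 0, 0, 0, 0, 0, 0, 0, 0, 0, 0, 0, 0, 0]}}

```text
t: 12.9
eef_pos: [0.5638, 0.24, 0.1452]
ee_rot: [[-0.954, -0.276, -0.119], [-0.274, 0.961, -0.031], [0.123, 0.003, -0.992]]
force: [-0.2, -0.2, 5.1]
gripper_width: 0.019
```

>>> {"method": "send_rows", "body": {"rows": [0.02, 0, -0.013, 0, 0, 0, 0.05, 0, -0.032, 0, 0, 0, 0.08, 0, -0.052, 0, 0, 0, 0.13, 0, -0.084, 0, 0, 0, 0.18, 0, -0.117, 0, 0, 0]}}

```text
t: 13.32
eef_pos: [0.5398, 0.233, 0.1655]
ee_rot: [[-0.954, -0.276, -0.12], [-0.274, 0.961, -0.031], [0.124, 0.003, -0.992]]
force: [3.3, 0.5, -0.4]
gripper_width: 0.0195
```

Run:
```python
from kp import *
s=env.observe(); d=s['eef_pos']-tcp; print(d@F, s['force'],s['wrist_torque'],s['gripper_width'],np.round(s['joint_positions'],1))
P=tcp+.175*F[:,0]; plan(P,Rg,3,2)
```

```text
[0.03228706 0.0002059  0.00075577] [ 3.3326201   0.46552125 -0.39494693] [ 0.2460003  -0.98769787  0.03217325] 0.019493883419635885 [15.1 24.7  6.  78.5  0.1 -0.9]
from [0.5398 0.233  0.1655] dist 0.1427 turn 0.5 width 0.0195 F [ 3.3  0.5 -0.4]
[0.05, 0.0, -0.03, 0.0, 0.0, 0.0, 0.11, 0.0, -0.07, 0.0, 0.0, 0.0, 0.16, 0.0, -0.1, 0.0, 0.0, 0.0, 0.21, 0.0, -0.14, 0.0, 0.0, 0.0, 0.27, 0.0, -0.17, 0.0, 0.0, 0.0]
[0.05, 0.0, -0.04, 0.0, 0.0, 0.0, 0.1, 0.0, -0.07, 0.0, 0.0, 0.0, 0.16, 0.0, -0.1, 0.0, 0.0, 0.0, 0.21, 0.0, -0.14, 0.0, 0.0, 0.0, 0.26, 0.0, -0.17, 0.0, 0.0, 0.0]
[0.06, 0.0, -0.04, 0.0, 0.0, 0.0, 0.11, 0.0, -0.07, 0.0, 0.0, 0.0, 0.16, 0.0, -0.1, 0.0, 0.0, -0.01, 0.22, 0.0, -0.14, 0.0, 0.0, -0.01, 0.27, 0.0, -0.17, 0.0, 0.0, -0.01]
```

Low forces; the knife slides freely, so I'll pull it the rest of the way.

>>> {"method": "send_rows", "body": {"rows": [0.05, 0, -0.032, 0, 0, 0, 0.1, 0, -0.065, 0, 0, 0, 0.15, 0, -0.097, 0, 0, 0, 0.21, 0, -0.136, 0, 0, 0, 0.27, 0, -0.175, 0, 0, 0]}}

```text
t: 13.73
eef_pos: [0.5032, 0.2224, 0.1968]
ee_rot: [[-0.954, -0.276, -0.122], [-0.274, 0.961, -0.031], [0.126, 0.003, -0.992]]
force: [0.6, 0.8, -1.6]
gripper_width: 0.0194
```

>>> {"method": "send_rows", "body": {"rows": [0.05, 0, -0.032, 0, 0, 0, 0.1, 0, -0.065, 0, 0, 0, 0.15, 0, -0.097, 0, 0, 0, 0.21, 0, -0.136, 0, 0, 0, 0.27, 0, -0.175, 0, 0, 0]}}

```text
t: 14.15
eef_pos: [0.4679, 0.2122, 0.2279]
ee_rot: [[-0.954, -0.276, -0.122], [-0.274, 0.961, -0.031], [0.126, 0.003, -0.992]]
force: [0.1, 0.6, -2.3]
gripper_width: 0.0194
```

>>> {"method": "send_rows", "body": {"rows": [0.05, 0, -0.032, 0, 0, 0, 0.1, 0, -0.065, 0, 0, 0, 0.15, 0, -0.097, 0, 0, 0, 0.21, 0, -0.136, 0, 0, 0, 0.27, 0, -0.175, 0, 0, 0]}}

```text
t: 14.57
eef_pos: [0.4327, 0.2019, 0.2591]
ee_rot: [[-0.954, -0.276, -0.121], [-0.274, 0.961, -0.031], [0.125, 0.003, -0.992]]
force: [-0.0, -0.2, -1.5]
gripper_width: 0.0192
```

Run:
```python
from kp import *
s=env.observe(); d=s['eef_pos']-tcp; print(d@F, s['force'],s['wrist_torque'],s['gripper_width'],np.round(s['joint_positions'],1))
g=grab('side'); f=grab('top')
cv2.imwrite('pics/out.png',cv2.resize(g['image'][130:290,150:350,::-1],(750,600),interpolation=cv2.INTER_CUBIC))
```

```text
[ 0.17788547 -0.00024823  0.00067607] [-0.02503514 -0.20490287 -1.53268078] [ 0.02130018 -0.14255664  0.01307091] 0.019158565199026215 [14.9 12.2  1.2 86.3  0.1 -1.1]
```

View pics/out.png

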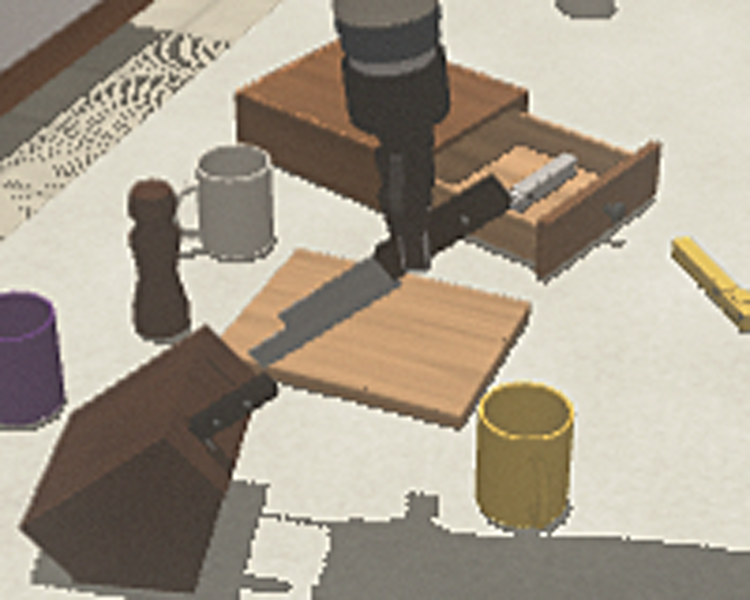

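```bash
cat >> kp.py <<'E'
Ff=frame(np.pi,0); Rf=Ff@T
tf=np.array([.562,-.02,.118])+Ff@[.105,0,.006]+.019*Rf[:,2]
E
python3 - <<'E'
from kp import *
s=env.observe(); p0=s['eef_pos']
a=plan(p0+[0,-.06,.08],s['ee_rot'],1)
b=plan(tf+[0,0,.08],Rf,3,2,a)
c=plan(tf,Rf,1,2,b); print(tf,Rf)
E
```

```text
from [0.4327 0.202  0.2601] dist 0.1 turn 0.0 width 0.0193 F [ 0.4  0.8 -1.8]
[0.04, -0.08, -0.1, 0.0, 0.0, 0.0, 0.07, -0.15, -0.21, 0.0, 0.0, 0.0, 0.11, -0.23, -0.31, 0.0, 0.0, 0.0, 0.14, -0.31, -0.41, 0.0, 0.0, 0.0, 0.18, -0.38, -0.52, 0.0, 0.0, 0.0]
from [0.4319 0.1422 0.3406] dist 0.2255 turn 43.0 width 0.0193 F [ 0.4  0.8 -1.8]
[0.0, -0.07, 0.07, 0.0, -0.04, 0.02, -0.01, -0.15, 0.14, 0.01, -0.09, 0.04, -0.01, -0.22, 0.2, 0.01, -0.13, 0.05, -0.01, -0.3, 0.27, 0.02, -0.18, 0.07, -0.02, -0.37, 0.34, 0.02, -0.22, 0.09]
[0.01, -0.07, 0.07, 0.01, -0.05, 0.02, 0.01, -0.14, 0.14, 0.01, -0.09, 0.03, 0.02, -0.22, 0.2, 0.01, -0.13, 0.05, 0.02, -0.29, 0.27, 0.02, -0.18, 0.07, 0.03, -0.36, 0.34, 0.02, -0.22, 0.09]
[0.01, -0.07, 0.07, 0.01, -0.05, 0.01, 0.03, -0.15, 0.14, 0.01, -0.09, 0.03, 0.04, -0.22, 0.21, 0.01, -0.14, 0.05, 0.06, -0.29, 0.28, 0.02, -0.18, 0.07, 0.07, -0.36, 0.34, 0.02, -0.22, 0.08]
from [ 0.4671 -0.0197  0.1886] dist 0.0805 turn 0.4 width 0.0193 F [ 0.4  0.8 -1.8]
[0.06, 0.0, 0.09, 0.0, 0.0, 0.0, 0.12, 0.0, 0.18, 0.0, 0.0, 0.0, 0.17, 0.0, 0.27, 0.0, 0.0, 0.0, 0.23, 0.0, 0.36, 0.0, 0.0, 0.0, 0.29, 0.0, 0.45, 0.0, 0.0, 0.0]
[ 0.46734814 -0.02        0.10806526] [[-8.38670568e-01  1.22464680e-16  5.44639035e-01]
 [ 1.02707523e-16  1.00000000e+00 -6.66990451e-17]
 [-5.44639035e-01  0.00000000e+00 -8.38670568e-01]]
```

>>> {"method": "send_rows", "body": {"rows": [0.04, -0.08, -0.1, 0, 0, 0, 0.07, -0.15, -0.21, 0, 0, 0, 0.11, -0.23, -0.31, 0, 0, 0, 0.14, -0.31, -0.41, 0, 0, 0, 0.18, -0.38, -0.52, 0, 0, 0]}}

```text
t: 15.08
eef_pos: [0.433, 0.1418, 0.3394]
ee_rot: [[-0.954, -0.276, -0.121], [-0.274, 0.961, -0.031], [0.125, 0.003, -0.992]]
force: [0.7, -0.4, -1.2]
gripper_width: 0.0192
```

>>> {"method": "send_rows", "body": {"rows": [0, -0.07, 0.07, 0, -0.04, 0.02, -0.01, -0.15, 0.14, 0.01, -0.09, 0.04, -0.01, -0.22, 0.2, 0.01, -0.13, 0.05, -0.01, -0.3, 0.27, 0.02, -0.18, 0.07, -0.02, -0.37, 0.34, 0.02, -0.22, 0.09]}}

```text
t: 15.5
eef_pos: [0.4448, 0.0877, 0.2875]
ee_rot: [[-0.977, -0.183, 0.11], [-0.184, 0.983, 0.001], [-0.109, -0.019, -0.994]]
force: [0.7, -0.3, -1.3]
gripper_width: 0.0194
```

>>> {"method": "send_rows", "body": {"rows": [0.01, -0.07, 0.07, 0.01, -0.05, 0.02, 0.01, -0.14, 0.14, 0.01, -0.09, 0.03, 0.02, -0.22, 0.2, 0.01, -0.13, 0.05, 0.02, -0.29, 0.27, 0.02, -0.18, 0.07, 0.03, -0.36, 0.34, 0.02, -0.22, 0.09]}}

```text
t: 15.92
eef_pos: [0.4558, 0.034, 0.2373]
ee_rot: [[-0.938, -0.088, 0.335], [-0.089, 0.996, 0.012], [-0.334, -0.018, -0.942]]
force: [0.6, 0.8, -0.7]
gripper_width: 0.0192
```

>>> {"method": "send_rows", "body": {"rows": [0.01, -0.07, 0.07, 0.01, -0.05, 0.01, 0.03, -0.15, 0.14, 0.01, -0.09, 0.03, 0.04, -0.22, 0.21, 0.01, -0.14, 0.05, 0.06, -0.29, 0.28, 0.02, -0.18, 0.07, 0.07, -0.36, 0.34, 0.02, -0.22, 0.08]}}

```text
t: 16.33
eef_pos: [0.4671, -0.0199, 0.1863]
ee_rot: [[-0.841, -0.003, 0.541], [-0.003, 1.0, 0.002], [-0.541, -0.0, -0.841]]
force: [-0.2, -0.5, -1.7]
gripper_width: 0.0192
```

Run:
```python
from kp import *
print(np.round(env.observe()['joint_positions'],1)); plan(tf,Rf,1,3)
```

```text
[-19.5 -11.1 -42.1  27.8  10.5 -16.8]
from [ 0.4671 -0.0199  0.1863] dist 0.0782 turn 0.3 width 0.0192 F [-0.2 -0.5 -1.7]
[0.056, 0.0, 0.088, 0.0, -0.001, 0.001, 0.112, 0.0, 0.176, 0.001, -0.002, 0.001, 0.168, 0.0, 0.264, 0.001, -0.003, 0.002, 0.225, 0.0, 0.352, 0.001, -0.004, 0.002, 0.281, 0.0, 0.44, 0.002, -0.005, 0.003]
```

>>> {"method": "send_rows", "body": {"rows": [0.06, 0, 0.09, 0, 0, 0, 0.12, 0, 0.18, 0, 0, 0, 0.18, 0, 0.28, 0, 0, 0, 0.24, 0, 0.37, 0, 0, 0, 0.28, 0, 0.44, 0, -0.005, 0]}}

```text
t: 16.75
eef_pos: [0.4673, -0.0196, 0.1075]
ee_rot: [[-0.84, -0.004, 0.543], [-0.004, 1.0, 0.003], [-0.543, 0.0, -0.84]]
force: [-0.0, 0.1, -2.0]
gripper_width: 0.0191
```

>>> {"method": "send_rows", "body": {"rows": [0, 0, 0, 0, 0, 0, 0, 0, 0, 0, 0, 0, 0, 0, 0, 0, 0, 0, 0, 0, 0, 0, 0, 0, 0, 0, 0, 0, 0, 0]}}

```text
t: 17.17
eef_pos: [0.4685, -0.0197, 0.1099]
ee_rot: [[-0.838, -0.005, 0.545], [-0.004, 1.0, 0.002], [-0.545, -0.001, -0.838]]
force: [-1.0, 0.5, -1.6]
gripper_width: 0.0195
```

Run:
```python
from kp import *
np.set_printoptions(precision=4,suppress=True)
print(np.round(env.observe()['joint_positions'],1)); plan(tf,Rf,1,3)
g=grab('side'); f=grab('top')
a=cv2.resize(g['image'][130:290,150:350,::-1],(500,400),interpolation=cv2.INTER_CUBIC)
b=cv2.resize(f['image'][120:260,200:400,::-1],(286,200),interpolation=cv2.INTER_CUBIC)
o=np.zeros((400,800,3),np.uint8); o[:,:500]=a; o[:200,500:786]=b; cv2.imwrite('pics/fin.png',o)
```

```text
[-19.5  -5.4 -51.3  12.6  10.6 -16.8]
from [ 0.4685 -0.0197  0.1099] dist 0.0021 turn 0.3 width 0.0195 F [-1.   0.5 -1.6]
[0.003, 0.0, 0.001, 0.0, 0.0, 0.001, 0.005, -0.001, 0.002, 0.001, 0.0, 0.002, 0.008, -0.001, 0.004, 0.001, 0.0, 0.003, 0.01, -0.001, 0.005, 0.002, 0.0, 0.003, 0.013, -0.002, 0.006, 0.002, 0.0, 0.004]
```

View pics/fin.png

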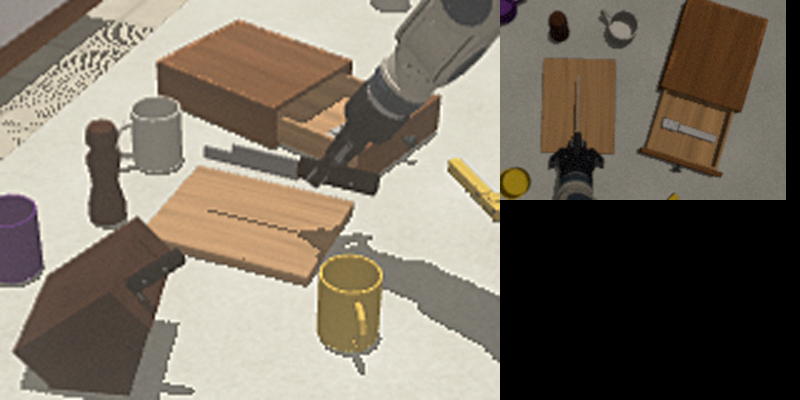

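The knife is held over the board in the side view, blade from (205,150) to (298,170), and the press is still in the drawer. Next I'm measuring the blade's level and height by depth.

Run:
```python
from kp import *
np.set_printoptions(precision=4,suppress=True)
g={k:v for k,v in load('side').items()}
P=np.array([world(g,u,v) for v in range(186,204) for u in range(230,271) if g['range_z'][v,u]>0])
P=P[(abs(P[:,1]+.02)<.015)&(P[:,2]>.06)]
print(len(P),P.min(0),P.max(0),P.mean(0))
xs,lo,hi,ym=[],[],[],[]
for x in np.arange(.50,.63,.01):
    q=P[abs(P[:,0]-x)<.006]
    if len(q)>3: xs.append(x);lo.append(q[:,2].min());hi.append(q[:,2].max());ym.append(q[:,1].mean())
print(np.c_[xs,lo,hi,ym])
print('edge tilt',np.degrees(np.arctan(np.polyfit(xs,lo,1)[0])),'yaw',np.degrees(np.arctan(np.polyfit(xs,ym,1)[0])))
s=env.observe(); Fk=s['ee_rot']@T.T; o=s['eef_pos']-.019*s['ee_rot'][:,2]-.035*Fk[:,0]
print('expected blade_mid',o+Fk@[-.07,0,-.006],'knife x',Fk[:,0],'z',Fk[:,2],s['joint_velocities'])
```

```text
295 [ 0.4854 -0.0269  0.1006] [ 0.6363 -0.009   0.1422] [ 0.5548 -0.018   0.1197]
[[ 0.5     0.1011  0.1378 -0.018 ]
 [ 0.51    0.1012  0.136  -0.0179]
 [ 0.52    0.1006  0.1377 -0.0181]
 [ 0.53    0.1046  0.1355 -0.0189]
 [ 0.54    0.1033  0.1354 -0.0184]
 [ 0.55    0.1033  0.1387 -0.0189]
 [ 0.56    0.1033  0.1369 -0.0182]
 [ 0.57    0.1038  0.1369 -0.0185]
 [ 0.58    0.104   0.1382 -0.0184]
 [ 0.59    0.1038  0.1382 -0.0183]
 [ 0.6     0.1038  0.1245 -0.018 ]
 [ 0.61    0.1042  0.1267 -0.0178]
 [ 0.62    0.1048  0.1224 -0.0186]]
edge tilt 1.5780020427097168 yaw -0.01920579328814574
expected blade_mid [ 0.563  -0.0192  0.1195] knife x [-1.     -0.0049 -0.0001] z [-0.0001  0.0006  1.    ] [ 0.0551  0.1453 -0.2784 -0.1216  0.0695 -0.1115]
```

>>> {"method": "send_rows", "body": {"rows": [0, 0, 0, 0, 0, 0, 0, 0, 0, 0, 0, 0, 0, 0, 0, 0, 0, 0, 0, 0, 0, 0, 0, 0, 0, 0, 0, 0, 0, 0]}}

```text
t: 17.68
eef_pos: [0.468, -0.0196, 0.1089]
ee_rot: [[-0.839, -0.005, 0.544], [-0.004, 1.0, 0.002], [-0.544, -0.0, -0.839]]
force: [-0.7, -0.1, -1.3]
gripper_width: 0.019
```

```bash
python3 -c "
from station import env
s=env.observe(); print(s['t'],s['eef_pos'],s['gripper_width']); print(env.hand_in())"
```

```text
17.6833 [ 0.46796879 -0.01957929  0.10889979] 0.01904662884708425
the job is handed in; nothing more can be done
None
```

The job is done and was handed in at 17.7 s, well inside the 58 s limit. The garlic press was moved first; it lies flat inside the open drawer. Then the larger knife was drawn from the block, and the gripper is still holding it over the board.

- **Knife:** Going by the arm's pose, the middle of the blade is at about (0.563, -0.019, 0.119), close to the board's centre and about 10 cm above its top. Depth points put the blade at the same place. The edge faces down.
- **Level:** The arm's pose gives a level knife. A fit to the lower edge gave 1.6° of tilt, which I put down to coarse depth data, since the spine looks flat.
- **Forces:** The readings at the end of each move stayed at about 5 N or less. At the end the grip was steady at 19 mm and the arm was at rest.
- **Other items:** In the last pictures the small knife, the mug and the mill looked unmoved; I did not measure them.
- **What went wrong on the way:** On the first approach to the knife, joint 4 sat right at its stop (111.66° read, limit 111.67°). I reduced the tool's tilt before gripping. I only read that joint once the arm had stopped there, so I can't rule out a brief overshoot.

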